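# Square the glass pack into the corner stop

## Task

Push the small pack of cover-glass panels along the bench into the aluminium corner stop, so that one long side of its black base lies flat against the long rail and one end touches the short rail. Only push it, gently and low down, with the fingertips or the outside of the fingers: do not grip, lift or tip it. Leave the brass weight, the orange cap, the film roll and the tape roll where they stand, and finish with the hand clear of everything.

Things in the scene. Friction and masses are not known exactly. Their poses are not given: they have to be found in the camera images.
- glass_pack: Pack of upright green glass panels in a black base, loose, 50 mm high, 0.2 kg. Base 40 mm along x, 76 mm along y, 10 mm high; panels stand 5 mm (x) and 4 mm (y) inside its edges. Origin: centre of the underside; z up. Same turned half round. Slides under 1 to 3 N; push at the base, fingertips 3 to 8 mm above the bench: pushed high at the glass it can tip.
- corner_stop: L-shaped aluminium stop fixed to the bench (z = 0), rails 18 mm high, 14 mm thick. Origin: inner corner at bench level. Inner face of long rail: plane x = 0, y 0 to -170 mm; of short rail: plane y = 0, x 0 to -70 mm; rails lie outside. The pack starts in the otherwise clear -x, -y quarter; seated, its centre is at x = -20, y = -38 mm here, its x axis parallel to this x (either way).
- weight: Brass weight with a knob, 33 mm across, 37 mm high, loose bystander behind or beside the stop. Origin: centre of the underside.
- cap: Orange cap, 45 mm across, 31 mm high, loose bystander behind or beside the stop. Origin: centre of the underside.
- film: Pale roll of film, standing, 62 mm across, 45 mm high, loose bystander behind or beside the stop. Origin: centre of the underside.
- tape: Roll of amber tape lying flat, 66 mm across, 20 mm high, loose bystander to the left of the pack. Origin: centre of the underside.

How it is judged:
By the outcome, as a careful person would: the job done as asked, in the order asked, and still so for the second after the job is handed in, with the robot touching nothing.
It also fails if it takes over 64 s, if anything falls off the work surface, if the arm or the gripper's body presses on something with over 40 N, if the wrist force passes 120 N, or if a joint passes its speed limit or range.

## Robot

A 6-joint arm with a two-finger parallel gripper is mounted at the origin on a cart in front of the work surface, level with it; the furniture and walls round the work are solid. World frame = base frame: x ahead of the robot, y to its left, z up, the work surface at z = 0. Lengths are in m, angles in degrees, forces in N, time in s.
With the tool pointing down it reaches from about 0.4 to 0.825 m from the base axis. Payload 7 kg.
Tool frame: the origin (TCP) lies on the centre line of the jaws, within the pads' length; the fingertips stand 19 mm ahead of it and the grasp point (between the pads) is the TCP (r.tip_extent is the distance from the TCP to the fingertips, in m); z points along the fingers, y is the line along which they close (so a half turn about z gives the same grasp; the last joint's range is limited). The gripper opens to 88 mm and grips with 3 to 60 N. Pads are 19 mm wide; open, the fingers measure 130 mm over their backs; the gripper's body (78 mm by 193 mm) begins 47 mm behind the grasp point.
Start: joints at [-52.305, 20.546, 0.682, 0, -70.136, -16.507], TCP at [0.244, -0.629, 0.246] pointing down, gripper open.
Joint ranges: [-176.03, 176.03], [-82.01, 121.73], [-58.28, 71.71], [-173.87, 95.51], [-174.79, -0.11], [-173.66, 173.66]. Speed limits (degrees/s): [136.94, 136.94, 172.46, 180, 180, 180].

## Interface

Orientations are given as [roll, pitch, yaw] about the fixed x, y, z axes, in that order (R = Rz(yaw) Ry(pitch) Rx(roll)).
In Python, from plant import r gives the robot as it stands. The module is installed in compiled form; this text tells all that it offers.
- The arm moves only by the tool jog_arm, never from a script. Its argument "deltas" is a list that holds one entry, the list of rows, each a list of 5 numbers: the opening, from -1 (shut) to 1 (fully open), then the shift along the world's x, y, z in cm, then the turn about the world's z in rad. In form: [[[claw, dx, dy, dz, turn], ...]]. A call has 1 to 8 rows; each row shifts and turns the commanded pose from where the row before left it; what a row does not reach is not made up. A row lasts 1/8 s, in which the tool goes at most 62.5 mm and 10.7 degrees, less where a joint would pass 70% of its speed; a pose out of reach is approached as far as the arm can. A call with a gripper value outside its range is refused whole. The fingers move at their own pace and stop on an object; "force" is the grip in N (left out, the last holds). Time passes only in rows, so rows that do not move let the fingers close. It gives the time, the measured TCP pose, the force, the opening and the grip force at its end, in the units of the state.
- r.get_state(): the state, without advancing time (a new reading comes with each control period).
- r.capture(name): name is "scene" or "top" or "wrist"; returns the picture (420x560x3 uint8, blue, green, red); there is no depth.
- r.camera_info(name): a dict with "fx", "fy", "cx", "cy" (pixels), "view" (4x4, takes a point from world to camera coordinates). Camera axes: x right, y up, looking along -z (the intrinsics and any distortion apply to the point x, -y, -z); pixel columns grow to the right and rows downward; lengths in m; the calibration is good to about 2 mm. The wrist camera is an equidistant fisheye: a pixel r from the principal point sees the ray r / f radians off the axis. A picture is of the moment at which its call begins: read the wrist's pose just before it. camera_info takes no time and is no camera call; for the wrist camera it gives the pose at the moment of the call.
- r.close_job(): hands the job in; it is judged then, once.
The state is a dict: "time_s": time; "joints": joint angles; "qd": joint speeds; "joint_torque": joint torques, N m; "tcp_pos": TCP position; "eef_rot": TCP orientation; "contact_force": force on the tool from outside, world axes, zero at the start; "moment": the same for the moment, N m; "gripper_width": finger opening in m; "gripper_force": force on a finger pad.
Only numpy, scipy, OpenCV 4.12 (cv2) and the standard library are available. Lean on these libraries where they do the work, as an engineer would, in place of code of your own. Each camera call takes 0.05 s, during which the arm holds its last target. There are 200 camera calls.

## Working session

There is one attempt and no reset: what is moved stays moved. The work goes in short steps, Python scripts to look and compute and a tool call to move; the robot and the scene stay as the last step left them, time stands still between calls to the robot, and variables do not carry over. Pictures are saved under pics/ and viewed, at most 10 in all, crops included, and the job is handed in when it is done.

Besides the shell and the picture viewer there is one more tool, called after ">>>" as name(argument=value, ...) on one line, values as JSON. jog_arm: Moves the arm, as the interface text tells. Its arguments: {"type":"object","properties":{"deltas":{"type":"array"},"force":{"type":"number"}},"required":["deltas"]}

```bash
mkdir -p pics; cat > h.py <<'E'
import numpy as np, cv2
from plant import r
def ray(cam,u,v,z):
    i=r.camera_info(cam); V=np.array(i["view"]); 
    p=np.array([(u-i["cx"])/i["fx"],-(v-i["cy"])/i["fy"],-1.])
    R=V[:3,:3]; o=-R.T@V[:3,3]; d=R.T@p
    return o+d*(z-o[2])/d[2]
E
python3 - <<'E'
from h import *
for n in("scene","top"):
    cv2.imwrite(f"pics/{n}0.png",r.capture(n)); i=r.camera_info(n); print(n,{k:(np.round(v,4).tolist()) for k,v in i.items() if not isinstance(v,str)})
print(r.get_state())
E
```

```text
scene {'fx': 477.991, 'fy': 477.991, 'cx': 276.4742, 'cy': 210.077, 'view': [[-0.5499, -0.8352, 0.009, 0.6142], [0.5274, -0.3388, 0.7792, -0.2042], [-0.6477, 0.4332, 0.6267, -0.6862], [0.0, 0.0, 0.0, 1.0]]}
top {'fx': 474.8229, 'fy': 474.8229, 'cx': 281.0759, 'cy': 211.9475, 'view': [[-0.0223, -0.9998, 0.0, 0.3621], [0.993, -0.0222, 0.1162, -0.5324], [-0.1161, 0.0026, 0.9932, -0.8177], [0.0, 0.0, 0.0, 1.0]]}
{'time_s': 0.1, 'joints': array([-5.23051292e+01,  2.05868645e+01,  6.39711703e-01, -1.63422651e-02,
       -7.01372917e+01, -1.65090830e+01]), 'qd': array([ 0.13382088, -0.12433097,  0.1658444 ,  0.12642354, -0.01535111,
       -0.03015181]), 'joint_torque': array([-1.15058112e-03, -5.84164917e+01,  2.93750507e+01,  7.01559484e+00,
        1.00993115e-02, -6.34136882e-05]), 'tcp_pos': array([ 0.24378581, -0.62900023,  0.24473125]), 'eef_rot': array([ 1.79914671e+02, -9.26800737e-03, -1.58819769e+02]), 'contact_force': array([ 0.32335191, -0.85788305,  0.15767135]), 'moment': array([ 0.07225447, -0.02627284, -0.03637332]), 'gripper_force': 0.0, 'gripper_width': 0.08750438538937726}
```

View pics/scene0.png

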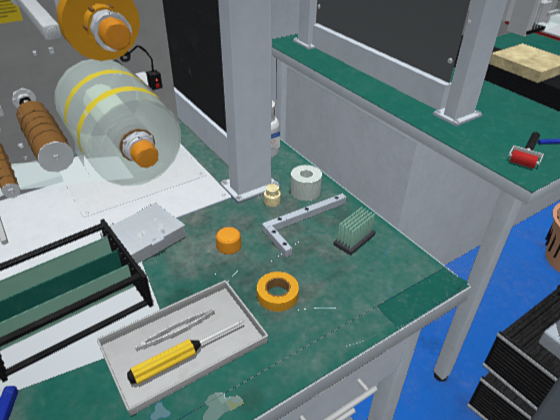

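View pics/top0.png

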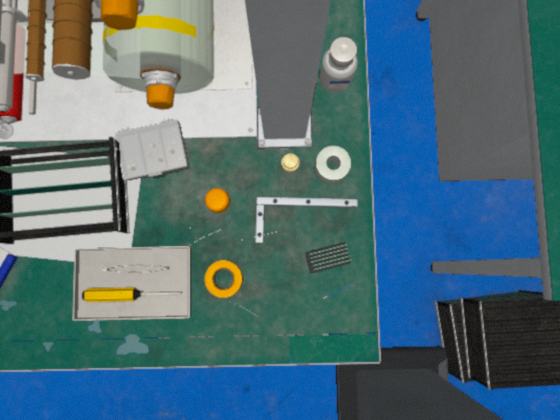

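The scene view shows the L stop with the pack on its open side. In the top view the stop's corner is at about (262,206), the long rail runs right to (357,203), the short rail runs down to (260,242), and the pack is at about (328,257). Next I'll crop and enlarge for exact corners.

```bash
python3 - <<'E'
from h import *
im=cv2.imread("pics/top0.png")
cv2.imwrite("pics/c.png",cv2.resize(im[185:285,245:375],None,fx=6,fy=6,interpolation=cv2.INTER_CUBIC))
E
```

```text
(no output)
```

View pics/c.png

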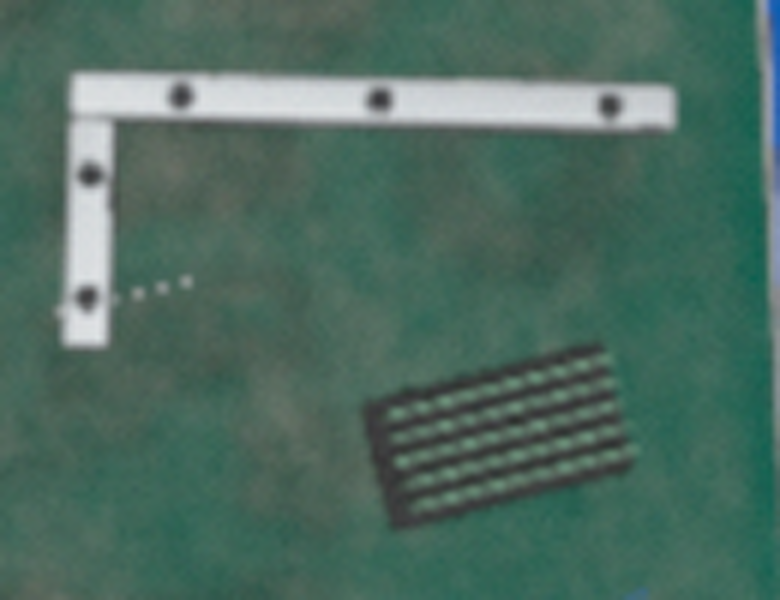

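The crop shows the rail's inner edges: the corner is at about (113,121), the long rail ends at (675,128) and the short rail at (109,347). The pack's base corners are at about (365,407), (395,527) and (603,345).

```bash
cat >> h.py <<'E'
def c(x,y,z,x0=245,y0=185,s=6): return ray("top",x0+(x+.5)/s-.5,y0+(y+.5)/s-.5,z)[:2]
def stop():
    C,L,S=c(113,121,.018),c(675,128,.018),c(109,347,.018)
    return C,L,S
E
python3 - <<'E'
from h import *
C,L,S=stop()
print("C,L,S",C,L,S,np.linalg.norm(L-C),np.linalg.norm(S-C))
a=np.degrees(np.arctan2(*(C-L)[::-1]))-90; b=np.degrees(np.arctan2(*(C-S)[::-1])); print("stop yaw",a,b)
P=[c(*p,.01) for p in((365,407),(395,527),(633,470),(603,345))]
print(np.round(P,4)); 
for i in range(4):
    d=P[(i+1)%4]-P[i]; print(np.linalg.norm(d),np.degrees(np.arctan2(d[1],d[0])))
y=np.radians(a);R=np.array([[np.cos(y),-np.sin(y)],[np.sin(y),np.cos(y)]])
print("in stop frame",np.round((np.array(P)-C)@R*1000,1), (np.mean(P,0)-C)@R*1000)
for n,u,v,z in(("weight",290,162,.037),("cap",217,200,.031),("film",333,163,.045),("tape",223,279,.02)): print(n,ray("top",u,v,z))
print("edge y",ray("top",373,205,0),ray("top",380,360,0))
E
```

```text
C,L,S [0.55575772 0.38184331] [0.54981561 0.21166892] [0.48735657 0.38427743] 0.17027809857886297 0.06844444447683516
stop yaw -1.9998276340182741 -2.038061312983752
[[0.4679 0.3075]
 [0.4318 0.2995]
 [0.4472 0.2273]
 [0.485  0.2349]]
0.037051224309484404 -167.52319997240926
0.07388274091726438 -77.93708774292196
0.03860693840685634 11.372142671505125
0.07463200548901704 103.25592474729562
in stop frame [[ -85.2  -77.3]
 [-121.1  -86.6]
 [-103.1 -158.3]
 [ -65.5 -149.3]] [ -93.72074151 -117.88329413]
weight [0.62962251 0.33203819 0.037     ]
cap [0.56447285 0.46442894 0.031     ]
film [0.62430495 0.25579084 0.045     ]
tape [0.42372012 0.456155   0.02      ]
edge y [0.55314195 0.17910258 0.        ] [0.27357441 0.17911862 0.        ]
```

```bash
python3 - <<'E'
from h import *
def ln(cam,u,v):
    a,b=ray(cam,u,v,0),ray(cam,u,v,.1); return a,(b-a)/np.linalg.norm(b-a)
def tri(p,q):
    (a,d),(b,e)=ln("scene",*p),ln("top",*q)
    t=np.linalg.lstsq(np.c_[d,-e],b-a,rcond=None)[0]; return a+t[0]*d,b+t[1]*e
print(tri((530,185),(527,300)))      # second bench corner
print(tri((463,118),(424,12)))       # post foot
for q in((430,267),(540,267),(527,300)): print([np.round(ray("top",*q,z),2) for z in(0,.1,.2)])
E
```

```text
(array([ 0.35674086, -0.08780367,  0.04483492]), array([ 0.37609156, -0.07392013,  0.03625377]))
(array([0.45344637, 0.04345439, 0.1832299 ]), array([0.75593732, 0.16596714, 0.3116284 ]))
[array([0.44, 0.08, 0.  ]), array([0.44, 0.11, 0.1 ]), array([0.44, 0.14, 0.2 ])]
[array([ 0.43, -0.12,  0.  ]), array([ 0.43, -0.07,  0.1 ]), array([ 0.43, -0.01,  0.2 ])]
[array([ 0.37, -0.09,  0.  ]), array([ 0.38, -0.04,  0.1 ]), array([0.39, 0.01, 0.2 ])]
```

>>> jog_arm(deltas=[[[-0.32, 1.4, 5.1, 0.5, 0], [-0.32, 1.4, 5.1, 0.5, 0], [-0.32, 1.4, 5.1, 0.5, 0], [-0.32, 1.4, 5.1, 0, 0], [-0.32, 1.5, 5, 0, 0], [-0.32, 1.5, 5, 0, 0], [-0.32, 2.5, 4.4, 0, 0], [-0.32, 2.5, 4.4, 0, 0]]])

```text
time_s: 1.1
tcp_pos: [0.3802, -0.2358, 0.2607]
eef_rot: [-180.0, 0.0, -158.8]
contact_force: [0.7, -1.0, -0.4]
gripper_width: 0.0295
gripper_force: 0.0
```

>>> jog_arm(deltas=[[[-0.32, 2.5, 4.4, 0, -0.05], [-0.32, 2.5, 4.4, 0, -0.05], [-0.32, 0.7, 4.5, 0, -0.05], [-0.32, 0.7, 4.5, 0, -0.05], [-0.32, 0.8, 4.5, 0, -0.05], [-0.32, 0.8, 4.5, 0, -0.05], [-0.32, -1, 4.6, 0, -0.05], [-0.32, -1, 4.6, 0, -0.05]]])

```text
time_s: 2.1
tcp_pos: [0.4393, 0.124, 0.2603]
eef_rot: [-180.0, -0.0, 178.2]
contact_force: [0.4, -0.1, 0.2]
gripper_width: 0.03
gripper_force: 0.0
```

>>> jog_arm(deltas=[[[-0.32, -1.3, 4.8, 0, 0], [-0.32, -1.3, 4.8, 0, 0], [-0.32, -1.4, 4.9, 0, 0], [-0.32, 0, 0, -5, 0], [-0.32, 0, 0, -5, 0], [-0.32, 0, 0, -5, 0], [-0.32, 0, 0, -4, 0], [-0.32, 0, 0, 0, 0]]])

```text
time_s: 3.1
tcp_pos: [0.3985, 0.2657, 0.0681]
eef_rot: [-179.7, -0.2, 178.2]
contact_force: [0.1, -0.3, 1.2]
gripper_width: 0.0296
gripper_force: 0.0
```

```bash
python3 - <<'E'
from h import *
s=r.get_state(); print(s["tcp_pos"],s["eef_rot"],s["contact_force"])
a=r.capture("scene"); b=r.capture("top")
cv2.imwrite("pics/d.png",np.hstack([cv2.resize(a[180:300,260:420],None,fx=2.5,fy=2.5),cv2.resize(b[180:300,240:400],None,fx=2.5,fy=2.5)]))
E
```

```text
[0.39852358 0.26566072 0.06812732] [-179.67663531   -0.21612898  178.24719787] [ 0.14778162 -0.2844174   1.16101792]
```

View pics/d.png

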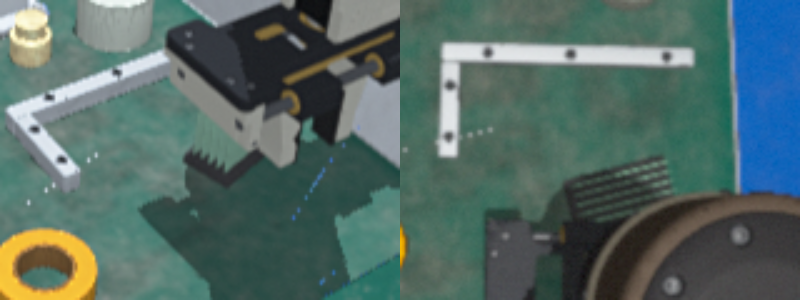

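The scene half shows the hand standing behind the pack on the robot's side, and the top half shows the pack untouched ahead of it. I'll lower the hand and start pushing.

>>> jog_arm(deltas=[[[-0.32, 0, 0.3, -2.2, 0], [-0.32, 0, 0, -2.2, 0], [-0.32, 0, 0, 0, 0], [-0.32, 0.5, -0.02, 0, 0], [-0.32, 0.5, -0.02, 0, 0], [-0.32, 0.5, -0.02, 0, 0], [-0.32, 0.5, -0.02, 0, 0], [-0.32, 0, 0, 0, 0]]])

```text
time_s: 4.2
tcp_pos: [0.4204, 0.2699, 0.0267]
eef_rot: [180.0, 0.0, 178.2]
contact_force: [0.2, -1.2, 1.6]
gripper_width: 0.0297
gripper_force: 0.4
```

>>> jog_arm(deltas=[[[-0.32, 0.4, -0.01, 0, 0], [-0.32, 0.4, -0.01, 0, 0], [-0.32, 0.4, -0.01, 0, 0], [-0.32, 0.4, -0.01, 0, 0], [-0.32, 0.4, -0.01, 0, 0], [-0.32, 0.4, -0.01, 0, 0], [-0.32, 0.4, -0.01, 0, 0], [-0.32, 0.4, -0.01, 0, 0]]])

```text
time_s: 5.2
tcp_pos: [0.4521, 0.2689, 0.0265]
eef_rot: [-180.0, -0.0, 178.3]
contact_force: [-2.3, 0.6, 2.0]
gripper_width: 0.0298
gripper_force: 1.3
```

```bash
python3 - <<'E'
from h import *
s=r.get_state(); print(s["tcp_pos"],s["eef_rot"],s["contact_force"])
a=r.capture("scene"); b=r.capture("top")
cv2.imwrite("pics/e.png",np.hstack([cv2.resize(a[180:300,260:420],None,fx=2.5,fy=2.5),cv2.resize(b[180:300,240:400],None,fx=2.5,fy=2.5)]))
E
```

```text
[0.45213952 0.26888732 0.02651425] [-1.79989187e+02 -9.43002168e-03  1.78260353e+02] [-2.26725181  0.62157686  2.00292748]
```

View pics/e.png

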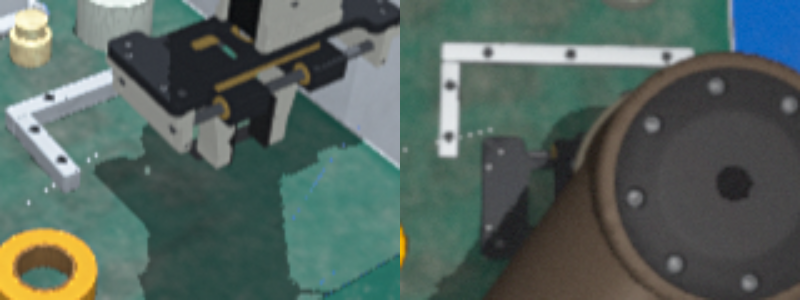

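The pack is hidden behind the hand, but the force reads -2.3 N, so the pack is sliding as it should.

>>> jog_arm(deltas=[[[-0.32, 0.4, -0.01, -0.1, 0], [-0.32, 0.4, -0.01, -0.1, 0], [-0.32, 0.4, -0.01, 0, 0], [-0.32, 0.4, -0.02, 0, 0], [-0.32, 0.4, -0.01, 0, 0], [-0.32, 0.4, -0.02, 0, 0], [-0.32, 0.4, -0.01, 0, 0], [-0.32, 0.4, -0.02, 0, 0]]])

```text
time_s: 6.3
tcp_pos: [0.4842, 0.2679, 0.0245]
eef_rot: [-180.0, -0.0, 178.3]
contact_force: [-2.6, 0.9, 2.3]
gripper_width: 0.0296
gripper_force: 1.4
```

>>> jog_arm(deltas=[[[-0.32, 0.3, -0.01, 0, 0], [-0.32, 0.3, -0.01, 0, 0], [-0.32, 0.3, -0.01, 0, 0], [-0.32, 0.2, -0.01, 0, 0], [-0.32, 0, 0, 0, 0]]])

```text
time_s: 6.92
tcp_pos: [0.4952, 0.2676, 0.0246]
eef_rot: [180.0, 0.0, 178.3]
contact_force: [0.2, 0.0, 0.9]
gripper_width: 0.0298
gripper_force: 0.3
```

>>> jog_arm(deltas=[[[-0.32, 0.1, 0, 0, 0], [-0.32, 0.1, 0, 0, 0], [-0.32, 0.1, -0.01, 0, 0], [-0.32, 0.1, 0, 0, 0], [-0.32, 0.1, 0, 0, 0]]])

```text
time_s: 7.55
tcp_pos: [0.5, 0.2674, 0.0245]
eef_rot: [-180.0, -0.0, 178.3]
contact_force: [-2.1, -0.2, 1.9]
gripper_width: 0.03
gripper_force: 1.4
```

>>> jog_arm(deltas=[[[-0.32, 0.05, 0, 0, 0], [-0.32, 0.05, 0, 0, 0]]])

```text
time_s: 7.8
tcp_pos: [0.5003, 0.2674, 0.0245]
eef_rot: [-180.0, -0.1, 178.2]
contact_force: [-6.1, 2.5, 4.0]
gripper_width: 0.0297
gripper_force: 4.0
```

>>> jog_arm(deltas=[[[-0.32, 0.05, 0, 0, 0], [-0.32, 0.05, 0, 0, 0]]])

```text
time_s: 8.05
tcp_pos: [0.5006, 0.2674, 0.0244]
eef_rot: [-180.0, -0.1, 178.2]
contact_force: [-11.5, 3.9, 5.5]
gripper_width: 0.0298
gripper_force: 6.4
```

>>> jog_arm(deltas=[[[-0.32, -0.2, 0, 0, 0], [-0.32, -1.5, 0, 0, 0], [-0.32, -2.5, 0, 0, 0], [-1, 0, -2.5, 1, 0], [-1, 0, -2.5, 0, 0], [-1, 0, -2.6, 0, 0], [-1, 0, -2, 0, 0], [-1, 0, 0, 0, 0]]])

```text
time_s: 9.05
tcp_pos: [0.4599, 0.1695, 0.0346]
eef_rot: [-180.0, -0.0, 178.1]
contact_force: [-0.7, 0.1, -0.5]
gripper_width: 0.0006
gripper_force: 0.0
```

```bash
python3 - <<'E'
from h import *
s=r.get_state(); print(s["tcp_pos"],s["eef_rot"],s["contact_force"],s["gripper_width"])
a=r.capture("scene"); b=r.capture("top")
cv2.imwrite("pics/f.png",np.hstack([cv2.resize(a[180:300,260:420],None,fx=2.5,fy=2.5),cv2.resize(b[180:300,240:400],None,fx=2.5,fy=2.5)]))
E
```

```text
[0.45992496 0.16950106 0.03455308] [-1.79993975e+02 -1.00129893e-02  1.78126248e+02] [-0.74391835  0.10399705 -0.52295255] 0.0006235957090046665
```

View pics/f.png

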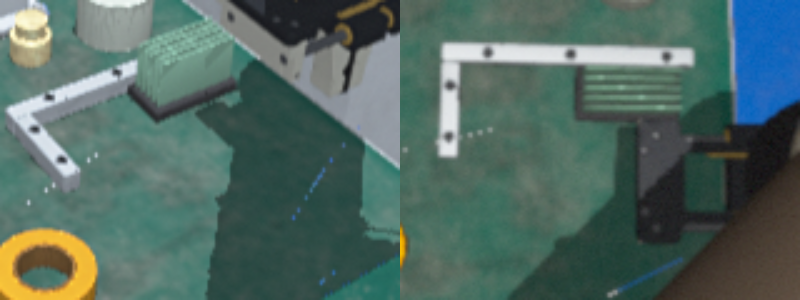

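The pack lies flat along the long rail: in the top half its left end is at crop column 577 and its rear end at about 683. The rear end is clear of the hand. I'll go round to the rear end and push along the rail.

>>> jog_arm(deltas=[[[-1, 2.3, 0, 0, 0], [-1, 2.3, 0, 0, 0], [-1, 2.2, 0, 0, 0], [-1, 0, 0, -1, 0], [-1, 0.03, 0.8, 0, 0], [-1, 0.03, 0.8, 0, 0], [-1, 0.03, 0.8, 0, 0], [-1, 0, 0, 0, 0]]])

```text
time_s: 10.15
tcp_pos: [0.5288, 0.1965, 0.0249]
eef_rot: [180.0, 0.0, 178.3]
contact_force: [-1.2, 0.6, 0.5]
gripper_width: 0.0006
gripper_force: 0.0
```

>>> jog_arm(deltas=[[[-1, 0.01, 0.4, 0, 0], [-1, 0.02, 0.4, 0, 0], [-1, 0.01, 0.4, 0, 0], [-1, 0.01, 0.4, 0, 0], [-1, 0.02, 0.4, 0, 0], [-1, 0.01, 0.4, 0, 0], [-1, 0.01, 0.4, 0, 0], [-1, 0.02, 0.4, 0, 0]]])

```text
time_s: 11.15
tcp_pos: [0.5299, 0.2277, 0.0245]
eef_rot: [-180.0, -0.0, 178.3]
contact_force: [0.0, -1.4, 1.3]
gripper_width: 0.0006
gripper_force: 0.9
```

>>> jog_arm(deltas=[[[-1, 0.01, 0.4, 0, 0], [-1, 0.02, 0.4, 0, 0], [-1, 0.01, 0.4, 0, 0], [-1, 0.01, 0.4, 0, 0], [-1, 0.02, 0.4, 0, 0], [-1, 0.01, 0.4, 0, 0], [-1, 0.01, 0.4, 0, 0], [-1, 0.02, 0.4, 0, 0]]])

```text
time_s: 12.15
tcp_pos: [0.531, 0.2597, 0.0246]
eef_rot: [180.0, 0.0, 178.3]
contact_force: [-0.6, -2.3, 1.2]
gripper_width: 0.0003
gripper_force: 0.9
```

>>> jog_arm(deltas=[[[-1, 0.01, 0.4, 0, 0], [-1, 0.02, 0.4, 0, 0], [-1, 0.01, 0.4, 0, 0], [-1, 0.01, 0.3, 0, 0], [-1, 0.01, 0.3, 0, 0], [-1, 0, 0, 0, 0]]])

```text
time_s: 12.9
tcp_pos: [0.5317, 0.2778, 0.0246]
eef_rot: [180.0, 0.0, 178.3]
contact_force: [0.4, -0.7, 1.1]
gripper_width: 0.0002
gripper_force: 0.2
```

>>> jog_arm(deltas=[[[-1, 0.01, 0.1, 0, 0], [-1, 0, 0.1, 0, 0]]])

```text
time_s: 13.15
tcp_pos: [0.5317, 0.2793, 0.0245]
eef_rot: [-180.0, -0.0, 178.3]
contact_force: [0.8, -1.0, 0.8]
gripper_width: 0.0002
gripper_force: 0.8
```

>>> jog_arm(deltas=[[[-1, 0, 0.1, 0, 0], [-1, 0.01, 0.1, 0, 0], [-1, 0, 0.1, 0, 0]]])

```text
time_s: 13.52
tcp_pos: [0.5318, 0.2825, 0.0245]
eef_rot: [180.0, -0.0, 178.3]
contact_force: [-0.3, -1.8, 0.3]
gripper_width: 0.0005
gripper_force: 0.8
```

>>> jog_arm(deltas=[[[-1, 0, 0.05, 0, 0], [-1, 0, 0.05, 0, 0], [-1, 0, 0.05, 0, 0]]])

```text
time_s: 13.9
tcp_pos: [0.5318, 0.2839, 0.0245]
eef_rot: [-180.0, -0.0, 178.3]
contact_force: [-0.4, -1.3, 1.0]
gripper_width: 0.0004
gripper_force: 0.8
```

>>> jog_arm(deltas=[[[-1, 0, 0.05, 0, 0], [-1, 0, 0.05, 0, 0]]])

```text
time_s: 14.15
tcp_pos: [0.5319, 0.285, 0.0246]
eef_rot: [180.0, 0.0, 178.3]
contact_force: [-0.0, -1.5, 0.8]
gripper_width: 0.0007
gripper_force: 0.8
```

>>> jog_arm(deltas=[[[-1, 0, 0.05, 0, 0], [-1, 0, 0.05, 0, 0]]])

```text
time_s: 14.4
tcp_pos: [0.5318, 0.286, 0.0245]
eef_rot: [-180.0, -0.0, 178.3]
contact_force: [0.6, -2.0, 1.6]
gripper_width: 0.0008
gripper_force: 0.8
```

>>> jog_arm(deltas=[[[-1, 0, 0.05, 0, 0], [-1, 0, 0.05, 0, 0]]])

```text
time_s: 14.65
tcp_pos: [0.5318, 0.287, 0.0246]
eef_rot: [-180.0, 0.0, 178.3]
contact_force: [-0.7, -1.5, 0.8]
gripper_width: 0.0007
gripper_force: 0.8
```

>>> jog_arm(deltas=[[[-1, 0, 0.05, 0, 0]]])

```text
time_s: 14.78
tcp_pos: [0.5319, 0.2875, 0.0246]
eef_rot: [180.0, 0.0, 178.3]
contact_force: [-0.1, -2.0, 1.3]
gripper_width: 0.0006
gripper_force: 0.8
```

>>> jog_arm(deltas=[[[-1, 0, 0.05, 0, 0], [-1, 0, 0.05, 0, 0]]])

```text
time_s: 15.02
tcp_pos: [0.5318, 0.2885, 0.0245]
eef_rot: [180.0, -0.0, 178.3]
contact_force: [-0.3, -1.5, 0.8]
gripper_width: 0.0004
gripper_force: 0.8
```

>>> jog_arm(deltas=[[[-1, 0, 0.05, 0, 0], [-1, 0, 0.05, 0, 0]]])

```text
time_s: 15.28
tcp_pos: [0.5316, 0.289, 0.0245]
eef_rot: [-180.0, -0.0, 178.3]
contact_force: [-0.7, -3.7, 2.4]
gripper_width: 0.0004
gripper_force: 2.2
```

>>> jog_arm(deltas=[[[-1, 0, 0.05, 0, 0]]])

```text
time_s: 15.4
tcp_pos: [0.5314, 0.2892, 0.0244]
eef_rot: [-179.9, -0.1, 178.3]
contact_force: [-1.1, -5.3, 2.6]
gripper_width: 0.0007
gripper_force: 3.2
```

>>> jog_arm(deltas=[[[-1, 0, -0.2, 0, 0], [-1, 0, -1.5, 0, 0], [-1, -0.2, -3, 0, 0], [-1, -0.2, -4, 0, 0], [-1, -2, -3, 1, 0], [-1, -4, 0, 3, 0], [-1, -2, 0, 3, 0], [-1, 0, 0, 0, 0]]])

```text
time_s: 16.4
tcp_pos: [0.4476, 0.1723, 0.0968]
eef_rot: [179.8, 0.2, 178.3]
contact_force: [1.0, 1.0, -0.0]
gripper_width: 0.0
gripper_force: 0.0
```

```bash
python3 - <<'E'
from h import *
s=r.get_state(); print(s["tcp_pos"],s["contact_force"])
a=r.capture("scene"); b=r.capture("top")
cv2.imwrite("pics/g.png",np.hstack([cv2.resize(a[175:275,255:355],None,fx=4,fy=4,interpolation=cv2.INTER_CUBIC),cv2.resize(b[185:285,250:350],None,fx=4,fy=4,interpolation=cv2.INTER_CUBIC)]))
E
```

```text
[0.44762278 0.17227975 0.09684363] [ 0.99122825  0.97136417 -0.01994464]
```

View pics/g.png

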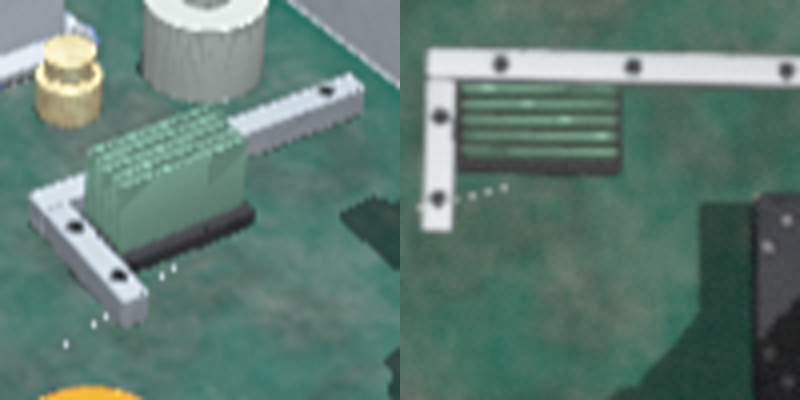

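The scene and top crops show the pack in the corner. In the top half its near base edge runs from (458,172) to (620,174) and its left end meets the short rail. I'll measure it.

```bash
python3 - <<'E'
from h import *
C,L,S=stop();y=np.radians(-2);R=np.array([[np.cos(y),-np.sin(y)],[np.sin(y),np.cos(y)]])
for p in((58,172),(220,174),(221,88)): print((c(*p,.01,250,185,4)-C)@R*1000)
print("pre-push TCP",C+R@[-.08,-.040], "contact", C+R@[-.0565+.0005,-.04])
E
```

```text
[-41.02667102  -1.69005841]
[-41.01314264 -75.59839334]
[ -1.45811171 -75.78793567]
pre-push TCP [0.47441047 0.34465964] contact [0.49839585 0.34382205]
```

The seat measures within 1 mm. As insurance I'll make one gentle press toward the long rail, in case the end push left a hairline gap.

>>> jog_arm(deltas=[[[-0.66, 0.3, 4.3, 0, 0], [-0.66, 0.3, 4.3, 0, 0], [-0.66, 0.3, 4.3, 0, 0], [-0.66, 0.3, 4.2, 0, 0], [-0.66, 0, 0, -3.6, 0], [-0.66, 0, 0, -3.6, 0], [-0.66, 0, 0, 0, 0]]])

```text
time_s: 17.38
tcp_pos: [0.4601, 0.3431, 0.0203]
eef_rot: [-179.9, -0.1, 178.3]
contact_force: [-0.5, -0.4, -0.4]
gripper_width: 0.0147
gripper_force: 0.0
```

>>> jog_arm(deltas=[[[-0.66, 0.8, -0.03, 0, 0], [-0.66, 0.8, -0.03, 0, 0], [-0.66, 0.8, -0.03, 0, 0], [-0.66, 0.8, -0.03, 0, 0], [-0.66, 0.5, -0.01, 0, 0], [-0.66, 0.2, 0, 0, 0], [-0.66, 0, 0, 0, 0]]])

```text
time_s: 18.25
tcp_pos: [0.4988, 0.3426, 0.0226]
eef_rot: [-180.0, -0.0, 178.3]
contact_force: [-0.2, 0.2, -0.1]
gripper_width: 0.0151
gripper_force: 0.0
```

>>> jog_arm(deltas=[[[-0.66, 0.1, 0, 0.1, 0], [-0.66, 0.1, 0, 0, 0], [-0.66, 0.1, 0, 0, 0]]])

```text
time_s: 18.62
tcp_pos: [0.5018, 0.3427, 0.0236]
eef_rot: [180.0, -0.0, 178.3]
contact_force: [-0.6, -0.2, -0.5]
gripper_width: 0.0148
gripper_force: 0.7
```

>>> jog_arm(deltas=[[[-0.66, 0.05, 0, 0, 0], [-0.66, 0.05, 0, 0, 0]]])

```text
time_s: 18.88
tcp_pos: [0.5026, 0.3425, 0.0235]
eef_rot: [-180.0, -0.0, 178.3]
contact_force: [-2.5, -0.3, 1.6]
gripper_width: 0.0148
gripper_force: 1.0
```

>>> jog_arm(deltas=[[[-0.66, 0.05, 0, 0, 0]]])

```text
time_s: 19.0
tcp_pos: [0.5032, 0.3425, 0.0235]
eef_rot: [-180.0, -0.0, 178.3]
contact_force: [-2.8, -0.8, 1.1]
gripper_width: 0.0147
gripper_force: 1.2
```

>>> jog_arm(deltas=[[[-0.66, 0.05, 0, 0, 0]]])

```text
time_s: 19.12
tcp_pos: [0.5034, 0.3425, 0.0235]
eef_rot: [-180.0, -0.0, 178.3]
contact_force: [-5.2, 1.0, 4.3]
gripper_width: 0.015
gripper_force: 2.7
```

>>> jog_arm(deltas=[[[-0.66, 0.05, 0, 0, 0]]])

```text
time_s: 19.25
tcp_pos: [0.5036, 0.3425, 0.0235]
eef_rot: [-180.0, -0.1, 178.3]
contact_force: [-7.9, 1.3, 4.0]
gripper_width: 0.0149
gripper_force: 3.9
```

>>> jog_arm(deltas=[[[-0.66, 0.05, 0, 0, 0]]])

```text
time_s: 19.38
tcp_pos: [0.5037, 0.3426, 0.0234]
eef_rot: [-180.0, -0.1, 178.3]
contact_force: [-9.9, 2.4, 4.7]
gripper_width: 0.0147
gripper_force: 5.0
```

The press closed a gap of about 1 mm. I'll check the end contact once more.

>>> jog_arm(deltas=[[[-0.66, -0.3, 0, 0, 0], [-0.66, -3.7, 0, 0, 0], [-0.66, 0, 0, 3.5, 0], [-1, 0, -3, 3.5, 0], [-1, 0, -4, 0, 0], [-1, 0, -4.3, 0, 0], [-1, 3.4, 0, 0, 0], [-1, 3.4, 0, 0, 0]]])

```text
time_s: 20.38
tcp_pos: [0.5343, 0.2294, 0.0944]
eef_rot: [179.9, 0.1, 178.3]
contact_force: [-0.1, 0.4, 0.7]
gripper_width: -0.0001
gripper_force: 0.0
```

>>> jog_arm(deltas=[[[-1, 0, 0, -3.5, 0], [-1, 0, 0, -3.2, 0], [-1, 0, 0, 0, 0], [-1, 0, 1.5, 0, 0], [-1, 0, 1.5, 0, 0], [-1, 0, 1.5, 0, 0], [-1, 0, 0.7, 0, 0], [-1, 0, 0, 0, 0]]])

```text
time_s: 21.38
tcp_pos: [0.5327, 0.2824, 0.0267]
eef_rot: [180.0, 0.0, 178.3]
contact_force: [0.5, 0.1, 0.5]
gripper_width: 0.0004
gripper_force: 0.0
```

>>> jog_arm(deltas=[[[-1, 0, 0.1, -0.2, 0], [-1, 0, 0.1, 0, 0], [-1, 0, 0.1, 0, 0], [-1, 0, 0.1, 0, 0], [-1, 0, 0.1, 0, 0]]])

```text
time_s: 22.0
tcp_pos: [0.5329, 0.2867, 0.0246]
eef_rot: [180.0, 0.0, 178.3]
contact_force: [-0.3, 1.4, -0.7]
gripper_width: 0.0004
gripper_force: 0.0
```

>>> jog_arm(deltas=[[[-1, 0, 0.05, 0, 0], [-1, 0, 0.05, 0, 0]]])

```text
time_s: 22.25
tcp_pos: [0.5328, 0.2877, 0.0245]
eef_rot: [-180.0, -0.0, 178.3]
contact_force: [0.5, 0.3, 0.1]
gripper_width: 0.0004
gripper_force: 0.0
```

>>> jog_arm(deltas=[[[-1, 0, 0.05, 0, 0], [-1, 0, 0.05, 0, 0]]])

```text
time_s: 22.5
tcp_pos: [0.5328, 0.2886, 0.0245]
eef_rot: [-180.0, -0.0, 178.3]
contact_force: [-0.6, -0.5, 0.3]
gripper_width: 0.0005
gripper_force: 0.3
```

>>> jog_arm(deltas=[[[-1, 0, 0.05, 0, 0]]])

```text
time_s: 22.62
tcp_pos: [0.5327, 0.2888, 0.0245]
eef_rot: [-180.0, -0.0, 178.3]
contact_force: [-0.6, -1.9, 0.8]
gripper_width: 0.0001
gripper_force: 1.0
```

>>> jog_arm(deltas=[[[-1, 0, 0.05, 0, 0]]])

```text
time_s: 22.75
tcp_pos: [0.5325, 0.289, 0.0244]
eef_rot: [-179.9, -0.0, 178.3]
contact_force: [-0.5, -3.7, 2.9]
gripper_width: 0.0001
gripper_force: 1.9
```

The end was already touching, since the force rose straight away. I'll retreat and take a last look.

>>> jog_arm(deltas=[[[-1, 0, -0.2, 0, 0], [-1, 0, -1.5, 0, 0], [-1, 0, -3, 0, 0], [-1, -0.5, -4, 1, 0], [-1, -2, -3, 4, 0], [-1, -4, 0, 4, 0], [-1, -2, 0, 4, 0], [-1, 0, 0, 0, 0]]])

```text
time_s: 23.75
tcp_pos: [0.4482, 0.173, 0.158]
eef_rot: [179.7, 0.3, 178.3]
contact_force: [-0.6, 0.9, -0.9]
gripper_width: 0.0005
gripper_force: 0.0
```

```bash
python3 - <<'E'
from h import *
s=r.get_state(); print(s["tcp_pos"],s["contact_force"])
a=r.capture("scene"); b=r.capture("top")
cv2.imwrite("pics/k.png",np.hstack([cv2.resize(a[160:310,205:355],None,fx=2.6,fy=2.6),cv2.resize(b[150:300,200:350],None,fx=2.6,fy=2.6)]))
E
```

```text
[0.4481709  0.17300731 0.15804517] [-0.61442033  0.89899881 -0.92883361]
```

View pics/k.png

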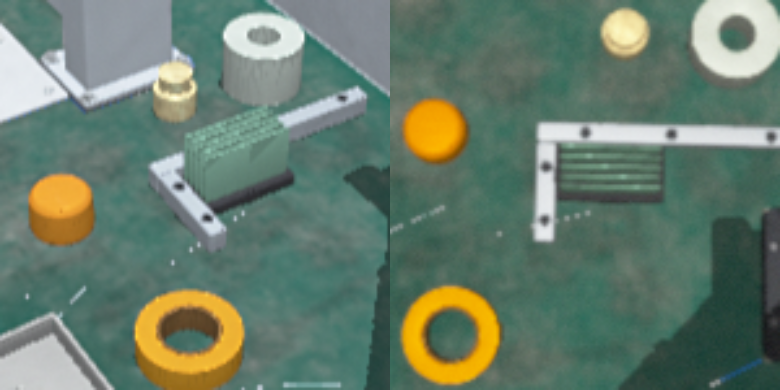

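The pack sits flush in the corner, at about (558,143) to (663,200) in the top half. The four bystanders look unmoved, and the hand is clear at the right. I'll hand the job in.

```bash
python3 -c "
from plant import r
print(r.close_job())"
```

```text
the job is handed in; nothing more can be done
None
```

The glass pack is seated in the corner stop with its long side against the long rail and one end touching the short rail; the bystanders look unmoved, the hand is clear, and the job is handed in at about 24 s.

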